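# Click the sliding bookend into its catch

## Robot

A 6-joint arm with a two-finger parallel gripper is mounted at the origin on the work surface. World frame = base frame: x ahead of the robot, y to its left, z up, the work surface at z = 0. Lengths are in m, angles in rad, forces in N, time in s.
With the tool pointing down it reaches from about 0.3 to 0.875 m from the base axis. Payload 6.4 kg.
Tool frame: the origin (TCP) lies midway between the tips of the shut fingers; the grasp point (between the pads) lies 19 mm behind it; z points along the fingers, y is the line along which they close (so a half turn about z gives the same grasp; the last joint's range is limited). The gripper opens to 85 mm and grips with 20 to 120 N. Pads are 22 mm wide; open, the fingers measure 114 mm over their backs; the gripper's body (76 mm by 85 mm) begins 54 mm behind the grasp point. The pads swing forward as they close: fully open they stand 13 mm farther back than shut.
Start: joints at [0.934, 0.181, 1.607, -0, 1.354, -0.206], TCP at [0.24, 0.522, 0.231] pointing down, gripper open.
Joint ranges: [-2.99, 2.99], [-0.89, 2.07], [0.3, 2.58], [-1.14, 4.28], [0, 2.63], [-3.12, 3.12]. Speed limits (rad/s): [2.57, 2.57, 3.01, 3.14, 3.14, 3.14].

## Interface

Orientations are given as a unit quaternion [w, x, y, z].
In Python, from bench import status, camera, ctrl gives the robot as it stands. The module is installed in compiled form; this text tells all that it offers.
- The arm moves only by the shell command python3 -m handwheel 'ROWS'. ROWS is JSON, a list that holds one entry, the list of rows, each a list of 7 numbers: the opening, from -1 (shut) to 1 (fully open), then the shift along the tool's x, y, z in cm, then the turn, a rotation vector about the tool's x, y, z in degrees. A call has 1 to 10 rows; each row is the pose to reach, as a shift and turn from the pose commanded when the call began, along the tool's axes at that moment; what a row does not reach only later rows make up. A row lasts 1/8 s, in which the tool goes at most 62.5 mm and 10.7 degrees, less where a joint would pass 70% of its speed; a pose out of reach is approached as far as the arm can. A call with a gripper value outside its range is refused whole. The fingers move at their own pace and stop on an object; the grip force is fixed at half the most. Time passes only in rows, so rows that repeat a pose let the fingers close. It gives the time, the measured TCP pose, the force, the opening and the grip force at its end, in the units of the state.
- status.get_obs(): the state, without advancing time (a new reading comes with each control period).
- camera(name): name is "scene" or "top"; returns a dict with "frame" (420x560x3 uint8, blue, green, red), "depth" (420x560 float32, m along the optical axis (not along the pixel's ray), 0 where there is no reading), "fx", "fy", "cx", "cy" (pixels), "extrinsics" (4x4, takes a point from camera to world coordinates). Camera axes: x right, y down, z forward; pixel columns grow to the right and rows downward; lengths in m; the calibration is good to about 2 mm. A picture is of the moment at which its call begins.
- ctrl.hand_in(): hands the job in; it is judged then, once.
The state is a dict: "time_s": time; "q": joint angles; "dq": joint speeds; "joint_efforts": joint torques, N m; "eef_pos": TCP position; "eef_rot": TCP orientation; "wrist_force": force on the tool from outside, world axes, zero at the start; "torque": the same for the moment, N m; "opening": opening from 0.0 (shut) to 1.0 (fully open); "grasp_force": force on a finger pad.
Only numpy, scipy, OpenCV 4.12 (cv2) and the standard library are available. Lean on these libraries where they do the work, as an engineer would, in place of code of your own. Each camera call takes 0.05 s, during which the arm holds its last target. There are 200 camera calls.

## Task

Close up the book rack: with shut fingertips on its back, gently push the sliding bookend along its rod towards the books until its roller drops into the catch between the two steel pins, stop there without forcing it past, then take the hand clear of it. Only push it from behind; do not pinch it, and leave the books and everything else on the table where they are.

Things in the scene. Friction and masses are not known exactly. Their poses are not given: they have to be found in the camera images.
- rack: Book rack: heavy wooden base 200 (x) x 460 (y) x 18 mm that does not move; origin at the centre of its underside, on the table; z up. A steel rod (12 mm thick, axis 40 mm above the table) runs along it at x = -75 mm between two posts 58 mm high. Its +y, along the rod, is the way to push the bookend.
- bookend (a joint): Position of the sliding bookend along the rod (m), growing along the rack's +y; at 0 its block's centre is at y = -150 mm in the rack's frame. Range 0 to 0.25, starts at 0 to 0.06. It slides stiffly (about 2 N; mass about 0.5 kg), stays where it is left and cannot be lifted off.
- bookend_back (a point): Centre of the back face (facing the rack's -y) of the bookend's wooden block, the face to push: 110 mm wide (x), 50 mm high, from 19 to 69 mm above the table. The block is 90 mm long (y); on its leading end an upright panel 110 mm wide, 12 mm thick rises to 169 mm above the table; the 78 mm behind the panel are clear above the block. Axes as the rack's.
- bookend_roller (a point): Sprung steel roller, 14 mm in diameter, 36 mm above the table, sticking out of the middle of the block's +x side; 45 mm in y ahead of bookend_back. The pins press it into the block by up to 14 mm; this point is fixed in the bookend, at the roller's sprung-out centre. Axes as the rack's.
- catch (a point): Where bookend_roller stands when clicked in, between two steel pins (16 mm diameter, 28 mm high) on the strip at the rack's +x edge: pin 1 is 10 mm before it in y, pin 2 14 mm after. Passing pin 1 takes 5 to 9 N on the bookend, then the force falls to about nothing and it springs the last few mm by itself; pin 2 resists with 12 to 16 N and must not be passed. Axes as the rack's.
- endstop: The rack's fixed end with its catch strip, clamped at a place along the base that varies: an upright wooden panel 110 x 12 x 150 mm, 130 to 142 mm beyond the origin in +y. Origin on the base's top (18 mm above the table), on the rack's centre line, where the block's centre stands when clicked in. Axes as the rack's.
- felt: Grey felt pad, 104 x 4 x 140 mm, on the bookend's leading (+y) face, facing the books; origin at its lower edge. It is not to be touched by the fingers.
- book_a: Upright book 24 mm thick (rack y), 115 mm (x), 175 mm tall, origin under its centre; the nearest to the bookend; its face is 6 mm from the felt once the bookend is clicked in. Leave alone.
- book_b: Upright book 30 x 120 x 165 mm tall, between the other two. Leave alone.
- book_c: Upright book 19 x 110 x 180 mm tall, against the fixed end panel. Leave alone.
- remote: Black television remote control, 45 x 170 x 18 mm, lying flat beside the rack's rod (-x) side. Origin under its centre. Leave alone.
- tape: Roll of parcel tape lying flat, 100 mm outside diameter, 48 mm high, beside the rack's strip (+x) side. Origin under its centre. Leave alone.
- mug: White mug, 80 mm wide, 95 mm high, origin under its centre. Leave alone.
- hanger: Wooden coat hanger lying flat, about 400 mm long, 12 mm thick. Leave alone.
- screwdriver: Screwdriver lying flat. Leave alone.

How it is judged:
On the way:
1. the bookend is clicked into its catch (y of bookend_roller in the frame of catch between -0.0035 and 0.0035 m), for 0.2 s.
At the end, for the whole second after the job is handed in: The bookend rests in its catch (roller within 3.5 mm of the middle of the seat along the rod), the books stand upright, and no book or other loose thing has moved more than 15 mm (all of step 1 and velocity of joint bookend between -0.005 and 0.005 m/s and angle between each of book_a, book_b, book_c's own z axis and vertical below 0.1 rad and distance of each of book_a, book_b, book_c, remote, tape, mug, hanger, screwdriver from where it was at the start of the episode below 0.015 m); the robot touches nothing.
It fails at once if the bookend is forced on over the second pin, more than 6 mm beyond its seat (y of bookend_roller in the frame of catch above 0.006 m).
It fails at once if the bookend is shoved with more than 22 N (contact force between the fingers and bookend above 22 N).
It fails at once if the felt face is touched: the bookend is pinched or hooked instead of pushed from behind (contact force between the fingers and felt above 0.5 N).
It fails at once if a book is moved, lifted or knocked by more than 15 mm (distance of any of book_a, book_b, book_c from where it was at the start of the episode above 0.015 m).
It fails at once if another thing on the table is moved, lifted or knocked by more than 15 mm (distance of any of remote, tape, mug, hanger, screwdriver from where it was at the start of the episode above 0.015 m).
It also fails if it takes over 48 s, if anything falls off the work surface, if the arm or the gripper's body presses on something with over 40 N, if the wrist force passes 120 N, or if a joint passes its speed limit or range.

## Working session

There is one attempt and no reset: what is moved stays moved. The work goes in short steps, Python scripts to look and compute and a shell command to move; the robot and the scene stay as the last step left them, time stands still between calls to the robot, and variables do not carry over. Pictures are saved under pics/ and viewed, at most 10 in all, crops included, and the job is handed in when it is done.

```bash
mkdir -p pics
cat > h.py <<'E'
import numpy as np, cv2
from bench import status, camera, ctrl
def snap(n,f):
    c=camera(n); cv2.imwrite('pics/'+f+'.png',c['frame']); np.savez('pics/'+f+'.npz',**c); return c
def world(c,u,v,d=None):
    d=c['depth'][v,u] if d is None else d
    return (c['extrinsics']@np.array([(u-c['cx'])/c['fx']*d,(v-c['cy'])/c['fy']*d,d,1]))[:3]
E
python3 - <<'E'
from h import *
for n in('top','scene'): c=snap(n,n+'1'); print(c['extrinsics'].round(3),c['fx'])
print(status.get_obs())
E
```

```text
[[ 0.028 -0.984  0.176  0.278]
 [-0.999 -0.032 -0.021 -0.003]
 [ 0.026 -0.175 -0.984  1.425]
 [ 0.     0.     0.     1.   ]] 472.375572273847
[[ 0.558  0.597 -0.576  1.248]
 [ 0.83  -0.412  0.377 -0.456]
 [-0.012 -0.688 -0.725  0.91 ]
 [ 0.     0.     0.     1.   ]] 449.41769865417865
{'time_s': 0.1, 'q': array([ 9.33694756e-01,  1.81496856e-01,  1.60787039e+00, -3.06484433e-06,
        1.35381778e+00, -2.06292348e-01]), 'dq': array([-0.00017753, -0.00140719, -0.00292377, -0.00137284, -0.00114671,
       -0.00157202]), 'joint_efforts': array([-1.17842344e-03, -4.45875764e+01, -3.52240920e+01, -3.40534325e-04,
        4.09102184e-03, -5.52603552e-06]), 'eef_pos': array([0.23980948, 0.52207117, 0.2304755 ]), 'eef_rot': array([-3.24521108e-04,  2.13742316e-01,  9.76889753e-01, -7.27048844e-04]), 'wrist_force': array([-0.35418723,  0.59166685, -0.05173158]), 'torque': array([ 0.02556157, -0.00971327,  0.02709559]), 'grasp_force': 0.0, 'opening': 1.0002073782703933}
```

View pics/top1.png

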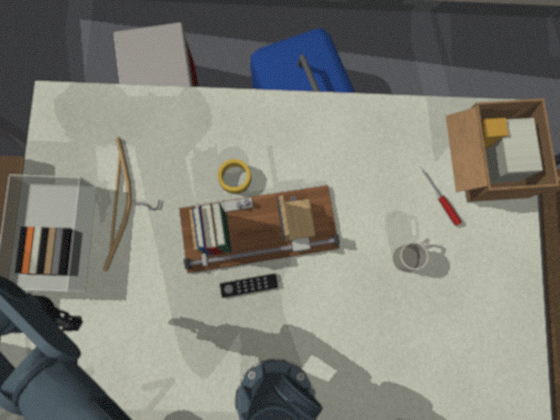

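View pics/scene1.png

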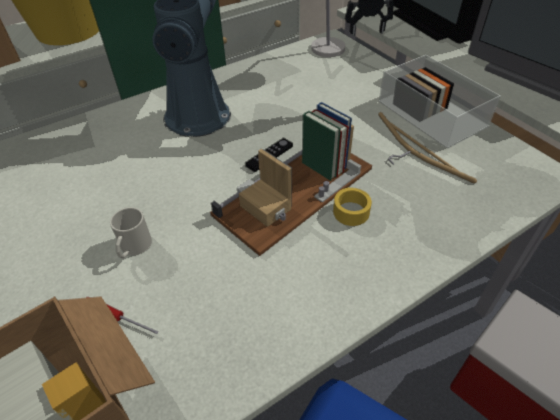

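Run:
```python
from h import *
a=cv2.imread('pics/top1.png')[180:280,170:350]; cv2.imwrite('pics/top1c.png',cv2.resize(a,None,fx=4.4,fy=4.4,interpolation=cv2.INTER_CUBIC))
a=cv2.imread('pics/scene1.png')[140:260,200:380]; cv2.imwrite('pics/scene1c.png',cv2.resize(a,None,fx=4.4,fy=4.4,interpolation=cv2.INTER_CUBIC))
```

```text
(no output)
```

View pics/top1c.png

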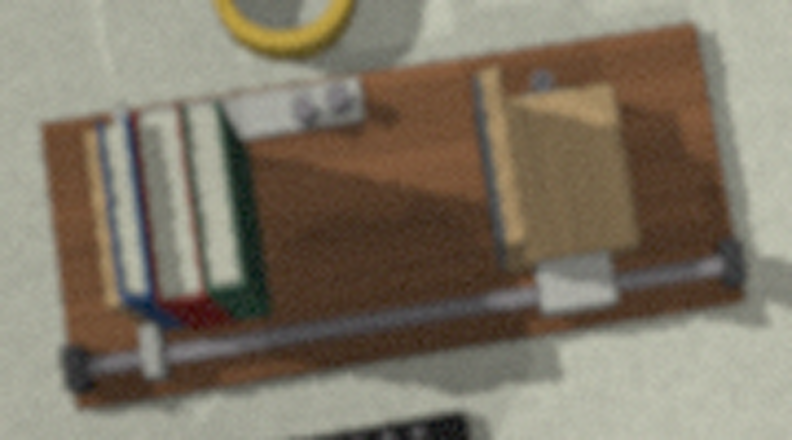

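View pics/scene1c.png

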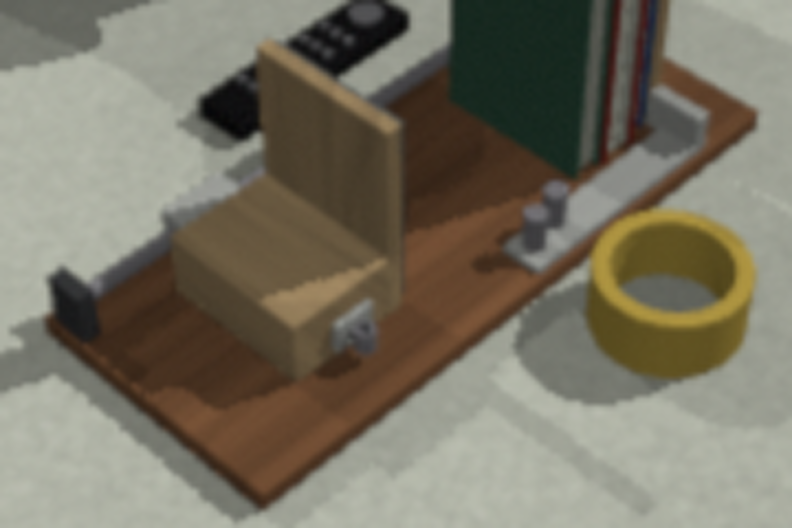

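```bash
cat >> h.py <<'E'
def plane(c,u,v,z):
    E=c['extrinsics']; r=E[:3,:3]@np.array([(u-c['cx'])/c['fx'],(v-c['cy'])/c['fy'],1.]); o=E[:3,3]
    return o+r*(z-o[2])/r[2]
T=lambda u,v:(u/4.4+170-.4,v/4.4+180-.4)
S=lambda u,v:(u/4.4+200-.4,v/4.4+140-.4)
E
python3 - <<'E'
from h import *
t=np.load('pics/top1.npz'); s=np.load('pics/scene1.npz')
def fit(P,L):
    P=np.array(P)[:,:2];L=np.array(L); pc=P.mean(0);lc=L.mean(0)
    U,_,V=np.linalg.svd((L-lc).T@(P-pc)); R=V.T@np.diag([1,np.linalg.det(V.T@U.T)])@U.T
    return R,pc-R@lc
L=[(.1,.23),(.1,-.23),(-.1,-.23),(-.1,.23)]
for nm,c,f,pts in(('top',t,T,[(43,122),(695,25),(745,295),(78,407)]),):
    P=[plane(c,*f(*p),.018) for p in pts]; R,o=fit(P,L); print(nm,o,np.degrees(np.arctan2(R[1,0],R[0,0])),[(R.T@(p[:2]-o)).round(4) for p in P])
P2=[plane(s,*S(*p),.018) for p in [(755,113),(263,500),(47,318)]]
R2,o2=fit(P2,L[:3]);print('scene',o2,np.degrees(np.arctan2(R2[1,0],R2[0,0])),[(R2.T@(p[:2]-o2)).round(4) for p in P2])
R=(R,R2); o=(o,o2)
def loc(k,p,z):
    c,f=((t,T),(s,S))[k]; w=plane(c,*f(*p),z); d=world(c,*[int(round(x)) for x in f(*p)])
    print(k,p,'rack',(R[k].T@(w[:2]-o[k])).round(4),'world',w.round(4),'depthpt',d.round(3))
print('block back top');[loc(0,p,.069) for p in[(613,85),(637,247)]];[loc(1,p,.069) for p in[(172,232),(297,325)]]
print('panel top lead/back');[loc(0,p,.169) for p in[(477,72),(500,68),(503,268),(524,262)]]
print('pins');[loc(0,p,.047) for p in[(305,104),(340,95)]];[loc(1,p,.047) for p in[(537,212),(557,188)]]
print('roller');loc(0,(541,79),.043);loc(1,(362,325),.036)
print('rod ends');loc(0,(733,245),.058);loc(0,(76,350),.058)
print('tape');loc(0,(285,10),.048);
E
```

```text
top [0.49737353 0.06569896] 10.965232601524464 [array([0.0985, 0.2275]), array([ 0.0959, -0.2275]), array([-0.0959, -0.228 ]), array([-0.0986,  0.2281])]
scene [0.49762273 0.06571631] 11.357808945572259 [array([0.0985, 0.226 ]), array([ 0.0996, -0.2294]), array([-0.0981, -0.2266])]
block back top
0 (613, 85) rack [ 0.0522 -0.1587] world [ 0.5788 -0.0802  0.069 ] depthpt [ 0.591 -0.084  0.011]
0 (637, 247) rack [-0.058  -0.1559] world [ 0.4701 -0.0984  0.069 ] depthpt [ 0.476 -0.101  0.018]
1 (172, 232) rack [-0.0574 -0.1544] world [ 0.4717 -0.0969  0.069 ] depthpt [ 0.449 -0.086  0.045]
1 (297, 325) rack [ 0.0518 -0.1543] world [ 0.5788 -0.0754  0.069 ] depthpt [ 0.577 -0.074  0.068]
panel top lead/back
0 (477, 72) rack [ 0.0528 -0.0671] world [0.562  0.0099 0.169 ] depthpt [0.595 0.011 0.023]
0 (500, 68) rack [ 0.0531 -0.0816] world [ 0.565  -0.0043  0.169 ] depthpt [ 0.6   -0.004  0.016]
0 (503, 268) rack [-0.0703 -0.0635] world [ 0.4404 -0.01    0.169 ] depthpt [ 0.458 -0.011  0.023]
0 (524, 262) rack [-0.0687 -0.0767] world [ 0.4445 -0.0227  0.169 ] depthpt [ 0.459 -0.025  0.063]
[... 162 characters left out ...]
thpt [0.57  0.102 0.051]
1 (537, 212) rack [0.075  0.0289] world [0.5655 0.1088 0.047 ] depthpt [0.569 0.107 0.05 ]
1 (557, 188) rack [0.0697 0.0539] world [0.5553 0.1322 0.047 ] depthpt [0.559 0.129 0.053]
roller
0 (541, 79) rack [ 0.0694 -0.1135] world [ 0.5871 -0.0325  0.043 ] depthpt [ 0.584 -0.034  0.05 ]
1 (362, 325) rack [ 0.0569 -0.1074] world [ 0.5746 -0.0284  0.036 ] depthpt [ 0.58  -0.032  0.045]
rod ends
0 (733, 245) rack [-0.0655 -0.2204] world [ 0.475  -0.1631  0.058 ] depthpt [ 0.475 -0.162  0.062]
0 (76, 350) rack [-0.0652  0.2176] world [0.392  0.2669 0.058 ] depthpt [0.392 0.266 0.06 ]
tape
0 (285, 10) rack [0.143 0.051] world [0.628 0.143 0.048] depthpt [0.639 0.149 0.002]
```

```bash
python3 -m handwheel '[[[-1,0,0,-5,0,0,0],[-1,-54,-46.8,-5,0,0,54.3],[-1,-54,-46.8,-5,0,0,54.3],[-1,-54,-46.8,-5,0,0,54.3],[-1,-54,-46.8,-5,0,0,54.3],[-1,-54,-46.8,-5,0,0,54.3],[-1,-54,-46.8,-5,0,0,54.3],[-1,-54,-46.8,-5,0,0,54.3],[-1,-54,-46.8,-5,0,0,54.3],[-1,-54,-46.8,-5,0,0,54.3]]]'
cat >> h.py <<'E'
from scipy.spatial.transform import Rotation as Ro
YAW=11.0; O=np.array([.4975,.0657])
def plan(x,y,z):
    "shift (cm) and turn (deg) in tool axes to rack-frame x,y and height z, tool x along rack +y"
    s=status.get_obs(); q=s['eef_rot']; A=Ro.from_quat([q[1],q[2],q[3],q[0]])
    c,n=np.cos(np.radians(YAW)),np.sin(np.radians(YAW)); G=np.array([[c,-n,0],[n,c,0],[0,0,1]])
    B=Ro.from_matrix(np.c_[G[:,1],G[:,0],[0,0,-1]])
    p=np.r_[O,0]+G@[x,y,z]; e=G.T@(s['eef_pos']-np.r_[O,0])
    print('t',s['time_s'],'rack tcp',e.round(4),'shift cm',(A.inv().apply(p-s['eef_pos'])*100).round(2),'turn',np.degrees((A.inv()*B).as_rotvec()).round(2),'F rack',(G.T@s['wrist_force']).round(2),'open',round(s['opening'],3))
E
python3 -c "
from h import *
plan(0,-.2,.28)"
```

```text
time_s: 1.35
eef_pos: [0.4728, 0.0082, 0.2812]
eef_rot: [-0.0, 0.636, 0.772, 0.0]
wrist_force: [0.2, 0.8, -0.9]
opening: -0.003
grasp_force: 0.0
t 1.35 rack tcp [-0.0352 -0.0517  0.2812] shift cm [-14.83   3.52   0.12] turn [ 0.01 -0.01 -0.  ] F rack [ 0.34  0.71 -0.92] open -0.003
```

```bash
python3 -m handwheel '[[[-1,-14.8,3.5,0,0,0,0],[-1,-14.8,3.5,0,0,0,0],[-1,-14.8,3.5,0,0,0,0],[-1,-14.8,3.5,0,0,0,0],[-1,-14.8,3.5,12,0,0,0],[-1,-14.8,3.5,12,0,0,0],[-1,-14.8,3.5,12,0,0,0]]]'
python3 - <<'E'
from h import *
plan(0,-.2,.044)
c=snap('scene','s2'); a=c['frame'][110:260,190:390]; cv2.imwrite('pics/s2c.png',cv2.resize(a,None,fx=4,fy=4,interpolation=cv2.INTER_CUBIC))
E
```

```text
time_s: 2.22
eef_pos: [0.5312, -0.1254, 0.1567]
eef_rot: [-0.005, 0.636, 0.772, -0.001]
wrist_force: [-0.5, -0.3, -0.5]
opening: 0.001
grasp_force: 0.0
t 2.225 rack tcp [-0.0034 -0.194   0.1567] shift cm [-0.68  0.44 11.26] turn [-0.5  -0.39  0.08] F rack [-0.54 -0.25 -0.5 ] open 0.001
```

View pics/s2c.png

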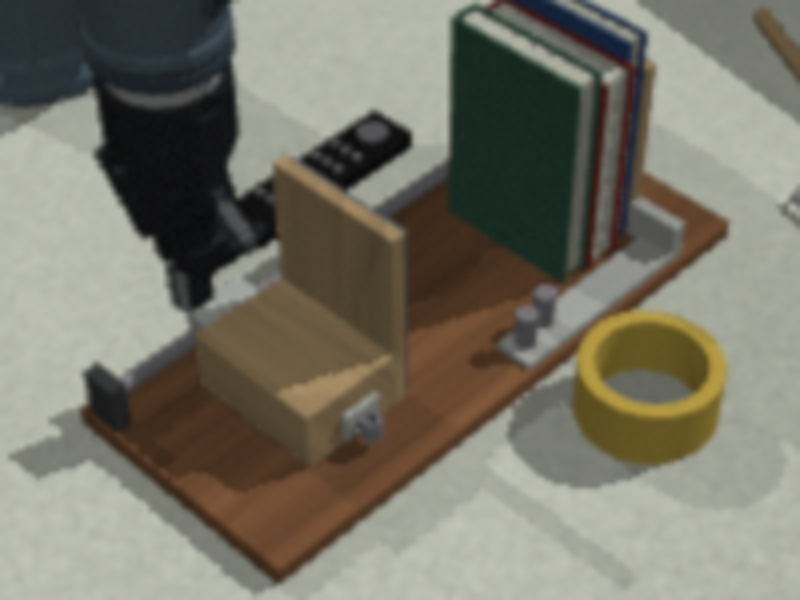

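The picture shows the shut fingertips (crop px ~185,300) above and behind the block (back top edge 200,345 – 310,410), with the pins at (525,320) and (543,295). Going down behind the back face.

```bash
python3 -m handwheel '[[[-1,0,0,6,0,0,0],[-1,0,0,11.5,0,0,0],[-1,0,0,11.5,0,0,0],[-1,0,0,11.5,0,0,0],[-1,0,0,11.5,0,0,0],[-1,0,0,11.5,0,0,0]]]'; 
python3 -c "
from h import *
plan(0,-.165,.044)"
```

```text
time_s: 3.02
eef_pos: [0.5367, -0.129, 0.0487]
eef_rot: [0.002, 0.636, 0.772, 0.0]
wrist_force: [-1.0, 0.4, -0.6]
opening: 0.002
grasp_force: 0.0
t 3.025 rack tcp [ 0.0014 -0.1986  0.0487] shift cm [ 3.36 -0.14  0.46] turn [0.19 0.14 0.02] F rack [-0.9   0.63 -0.58] open 0.002
```

```bash
python3 -m handwheel '[[[-1,1,0,0.4,0,0,0],[-1,2,0,0.4,0,0,0],[-1,2.4,0,0.4,0,0,0],[-1,2.7,0,0.4,0,0,0],[-1,3,0,0.4,0,0,0],[-1,3.3,0,0.4,0,0,0],[-1,3.6,0,0.4,0,0,0],[-1,3.9,0,0.4,0,0,0],[-1,4.2,0,0.4,0,0,0],[-1,4.5,0,0.4,0,0,0]]]'; 
python3 -c "
from h import *
plan(0,-.021,.044)"
```

```text
time_s: 4.28
eef_pos: [0.5266, -0.084, 0.0423]
eef_rot: [0.0, 0.636, 0.772, 0.0]
wrist_force: [0.9, -2.0, -1.5]
opening: -0.002
grasp_force: 1.1
t 4.275 rack tcp [-0.     -0.1525  0.0423] shift cm [ 1.315e+01  1.000e-02 -1.700e-01] turn [0.01 0.01 0.02] F rack [ 0.5  -2.11 -1.51] open -0.002
```

```bash
python3 -m handwheel '[[[-1,0.4,0,0,0,0,0],[-1,0.9,0,0,0,0,0],[-1,1.4,0,0,0,0,0],[-1,1.9,0,0,0,0,0],[-1,2.4,0,0,0,0,0],[-1,2.9,0,0,0,0,0],[-1,3.4,0,0,0,0,0],[-1,3.9,0,0,0,0,0],[-1,4.4,0,0,0,0,0],[-1,4.9,0,0,0,0,0]]]' | grep -E 'force|pos';  python3 -m handwheel '[[[-1,0.5,0,0,0,0,0],[-1,1,0,0,0,0,0],[-1,1.5,0,0,0,0,0],[-1,2,0,0,0,0,0],[-1,2.4,0,0,0,0,0],[-1,2.8,0,0,0,0,0],[-1,3.1,0,0,0,0,0],[-1,3.3,0,0,0,0,0],[-1,3.4,0,0,0,0,0],[-1,3.4,0,0,0,0,0]]]'
python3 - <<'E'
from h import *
plan(0,-.021,.044)
for n,y,x in(('top',180,170),('scene',120,220)):
    c=snap(n,n+'3'); a=c['frame'][y:y+105,x:x+140]; cv2.imwrite('pics/'+n+'3c.png',cv2.resize(a,None,fx=5.7,fy=5.7,interpolation=cv2.INTER_CUBIC))
E
```

```text
eef_pos: [0.5171, -0.0358, 0.0423]
wrist_force: [2.3, -1.7, -1.2]
grasp_force: 1.1
time_s: 6.78
eef_pos: [0.5106, -0.0026, 0.0423]
eef_rot: [-0.0, 0.636, 0.772, 0.0]
wrist_force: [0.6, -1.0, 0.6]
opening: -0.0
grasp_force: 0.4
t 6.775 rack tcp [-0.0001 -0.0695  0.0423] shift cm [ 4.85  0.02 -0.17] turn [-0.01 -0.02  0.01] F rack [ 0.36 -1.09  0.61] open -0.0
```

View pics/scene3c.png

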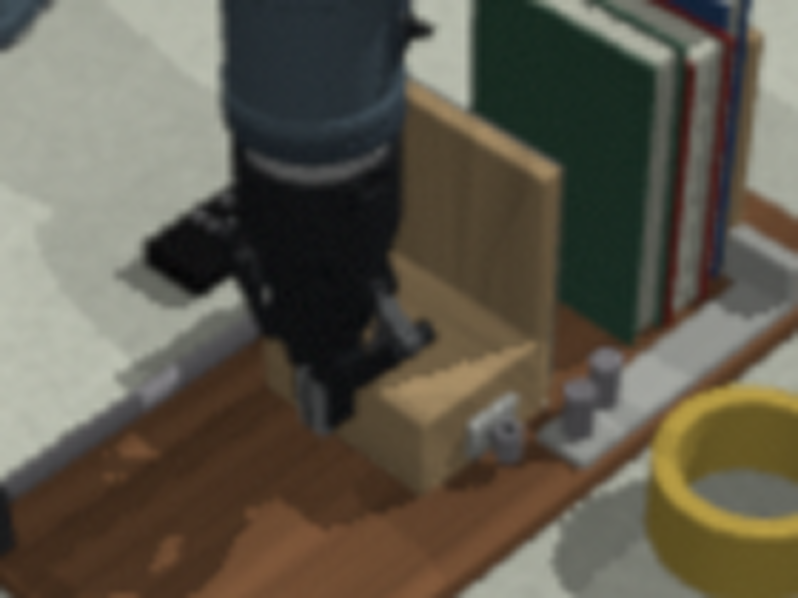

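View pics/top3c.png

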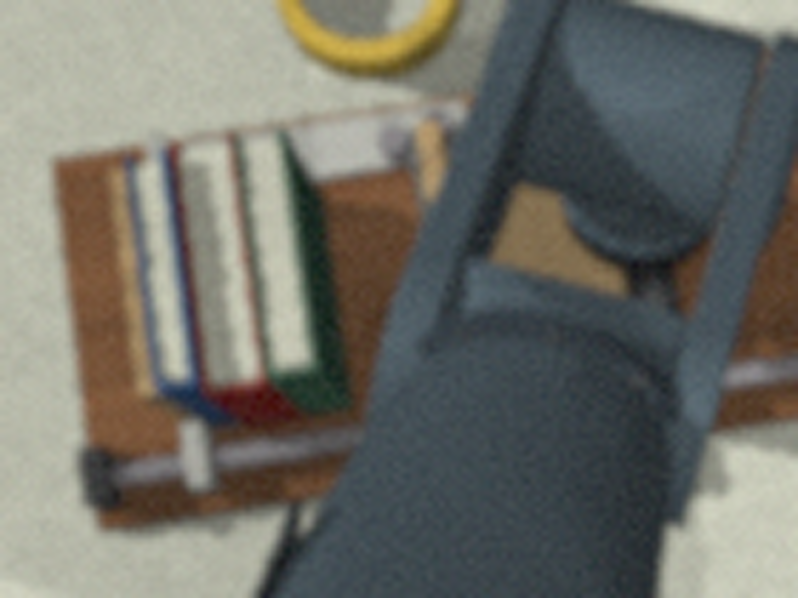

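Roller at crop (505,440), pin 1's top at (580,390), books undisturbed. Roughly 49 mm to go, so I'll push on slowly in short calls and watch the force.

```bash
python3 -m handwheel '[[[-1,0.4,0,0,0,0,0],[-1,0.8,0,0,0,0,0],[-1,1.2,0,0,0,0,0],[-1,1.6,0,0,0,0,0],[-1,1.8,0,0,0,0,0],[-1,2.0,0,0,0,0,0],[-1,2.2,0,0,0,0,0]]]' | grep -E 'force|pos'
for i in 1 2 3; do python3 -m handwheel '[[[-1,0.1,0,0,0,0,0],[-1,0.2,0,0,0,0,0]]]' | grep -E 'force|pos'; done
python3 -c "
from h import *
plan(0,-.021,.044)"
```

```text
eef_pos: [0.5063, 0.019, 0.0423]
wrist_force: [-0.3, -2.9, 0.4]
grasp_force: 1.0
eef_pos: [0.506, 0.0209, 0.0422]
wrist_force: [-1.5, -1.8, 0.3]
grasp_force: 1.0
eef_pos: [0.5056, 0.0228, 0.0422]
wrist_force: [-0.7, -2.3, 0.2]
grasp_force: 1.0
eef_pos: [0.5052, 0.0248, 0.0422]
wrist_force: [-0.9, -1.9, 0.1]
grasp_force: 1.0
t 8.5 rack tcp [-0.0002 -0.0416  0.0422] shift cm [ 2.06  0.02 -0.18] turn [-0.01 -0.    0.02] F rack [-1.27 -1.72  0.1 ] open 0.001
```

```bash
for i in 1 2 3 4; do python3 -m handwheel '[[[-1,0.1,0,0,0,0,0],[-1,0.2,0,0,0,0,0]]]' | grep -E 'force|pos'|tr '\n' ' '; echo; done
python3 -c "
from h import *
plan(0,-.021,.044)"
```

```text
eef_pos: [0.505, 0.0263, 0.0423] wrist_force: [-0.4, -6.8, -0.8] grasp_force: 3.3 
eef_pos: [0.5047, 0.0279, 0.0423] wrist_force: [-0.6, -7.4, -1.5] grasp_force: 3.3 
eef_pos: [0.5043, 0.03, 0.0423] wrist_force: [-0.6, -6.4, -1.1] grasp_force: 2.9 
eef_pos: [0.5038, 0.0321, 0.0422] wrist_force: [-0.7, -5.3, -0.7] grasp_force: 2.3 
t 9.5 rack tcp [-0.0002 -0.0342  0.0422] shift cm [ 1.32  0.02 -0.18] turn [-0.01  0.04  0.01] F rack [-1.72 -5.1  -0.74] open 0.0
```

```bash
for i in 1 2 3 4; do python3 -m handwheel '[[[-1,0.1,0,0,0,0,0]]]' | grep -E 'force|pos'|tr '\n' ' '; echo; done
python3 -c "
from h import *
plan(0,-.021,.044)"
```

```text
eef_pos: [0.5036, 0.0333, 0.0423] wrist_force: [-1.3, -4.2, -0.6] grasp_force: 1.9 
eef_pos: [0.5034, 0.0346, 0.0423] wrist_force: [-1.1, -3.1, 0.3] grasp_force: 1.6 
eef_pos: [0.5031, 0.0358, 0.0422] wrist_force: [-1.3, -1.9, -0.7] grasp_force: 1.2 
eef_pos: [0.503, 0.0369, 0.0422] wrist_force: [-1.7, -2.3, -1.1] grasp_force: 0.9 
t 10.0 rack tcp [-0.0001 -0.0294  0.0422] shift cm [ 0.84  0.01 -0.18] turn [ 0.   -0.02  0.01] F rack [-2.11 -1.89 -1.12] open 0.002
```

```bash
for i in 1 2 3 ; do python3 -m handwheel '[[[-1,0.1,0,0,0,0,0]]]' | grep -E 'force|pos'|tr '\n' ' '; echo; done
python3 -c "
from h import *
plan(0,-.021,.044)"
```

```text
eef_pos: [0.5029, 0.0379, 0.0423] wrist_force: [0.4, -1.7, -0.1] grasp_force: 0.6 
eef_pos: [0.5028, 0.0389, 0.0424] wrist_force: [-0.3, -0.6, -0.5] grasp_force: 0.3 
eef_pos: [0.5026, 0.0398, 0.0424] wrist_force: [0.6, 0.2, 0.0] grasp_force: 0.1 
t 10.375 rack tcp [ 0.0001 -0.0264  0.0424] shift cm [ 0.54 -0.01 -0.16] turn [ 0.02 -0.02  0.01] F rack [0.58 0.09 0.02] open -0.001
```

Run:
```python
from h import *
c=snap('scene','s4'); a=c['frame'][165:225,270:350]; cv2.imwrite('pics/s4c.png',cv2.resize(a,None,fx=10,fy=10,interpolation=cv2.INTER_CUBIC))
```

```text
(no output)
```

View pics/s4c.png

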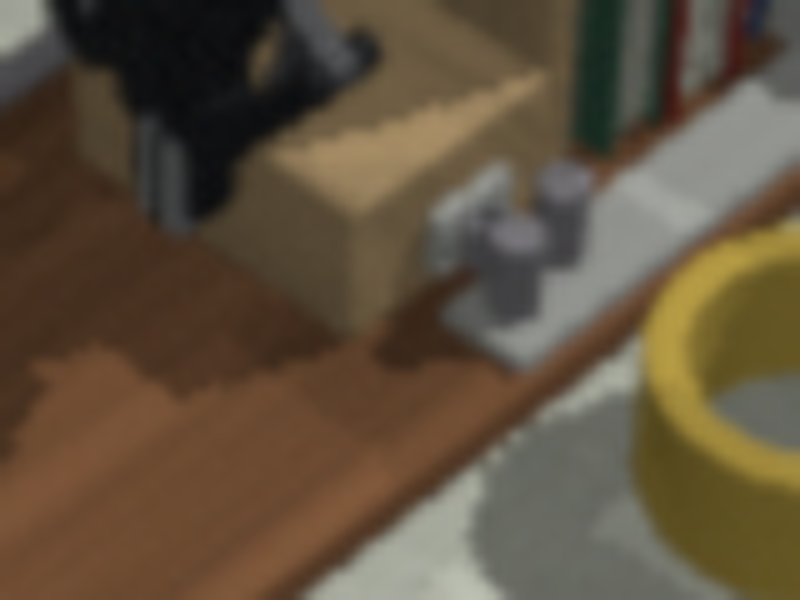

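The roller (px ~485,220) is roughly abreast of pin 1 (517,265), not yet seated; I'll go on in 1 mm steps.

```bash
for i in 1 2 3 ; do python3 -m handwheel '[[[-1,0.1,0,0,0,0,0]]]' | grep -E 'force|pos'|tr '\n' ' '; echo; done
python3 - <<'E'
from h import *
plan(0,-.021,.044)
c=snap('scene','s5'); o=np.load('pics/s4.npz')['frame']
# block's motion since s4: template of roller plate + block corner
t=cv2.cvtColor(o[180:200,300:316],6).astype('f4'); w=cv2.cvtColor(c['frame'][168:212,290:330],6).astype('f4')
t=cv2.resize(t,None,fx=8,fy=8,interpolation=2);w=cv2.resize(w,None,fx=8,fy=8,interpolation=2)
_,m,_,l=cv2.minMaxLoc(cv2.matchTemplate(w,t,5));print(m,l[0]/8-10,l[1]/8-12)
E
```

```text
eef_pos: [0.5024, 0.0407, 0.0424] wrist_force: [-0.4, -0.3, 0.4] grasp_force: 0.0 
eef_pos: [0.5021, 0.0416, 0.0423] wrist_force: [-0.3, 0.1, 0.1] grasp_force: 0.0 
eef_pos: [0.5019, 0.0425, 0.0423] wrist_force: [-0.1, -0.0, -0.5] grasp_force: 0.0 
t 10.8 rack tcp [-0.0001 -0.0236  0.0423] shift cm [ 0.26  0.01 -0.17] turn [ 0.   -0.    0.02] F rack [-0.15  0.02 -0.54] open 0.002
0.9821440577507019 1.25 -1.0
```

```bash
for i in 1 2; do python3 -m handwheel '[[[-1,0.1,0,0,0,0,0],[-1,0.1,0,0,0,0,0]]]' | grep -E 'force|pos'|tr '\n' ' '; echo; done
python3 - <<'E'
from h import *
plan(0,-.021,.044)
c=snap('scene','s6'); o=np.load('pics/s4.npz')['frame']
t=cv2.cvtColor(o[180:200,300:316],6).astype('f4'); w=cv2.cvtColor(c['frame'][168:212,290:330],6).astype('f4')
t=cv2.resize(t,None,fx=8,fy=8,interpolation=2);w=cv2.resize(w,None,fx=8,fy=8,interpolation=2)
_,m,_,l=cv2.minMaxLoc(cv2.matchTemplate(w,t,5));print(m,l[0]/8-10,l[1]/8-12)
a=c['frame'][165:225,270:350]; cv2.imwrite('pics/s6c.png',cv2.resize(a,None,fx=10,fy=10,interpolation=cv2.INTER_CUBIC))
E
```

```text
eef_pos: [0.5017, 0.0435, 0.0423] wrist_force: [-0.3, 0.7, 0.3] grasp_force: 0.0 
eef_pos: [0.5015, 0.0445, 0.0423] wrist_force: [-0.6, -0.2, 0.4] grasp_force: 0.0 
t 11.35 rack tcp [-0.0002 -0.0216  0.0423] shift cm [ 0.06  0.02 -0.17] turn [-0.   -0.    0.02] F rack [-0.68 -0.11  0.38] open 0.0
0.9820959568023682 1.25 -1.0
```

View pics/s6c.png

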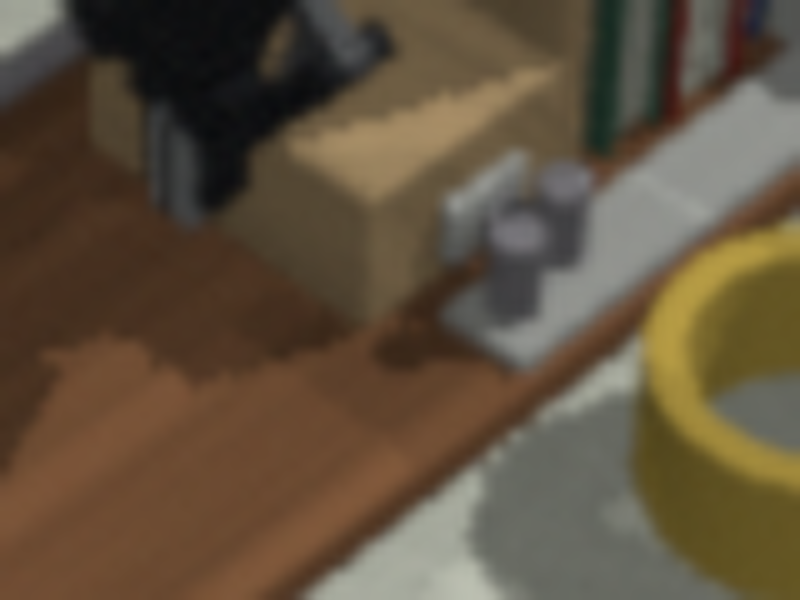

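The block sprang ahead about 8 mm (its corner went from 352,212 to 372,198) with no force on the fingers. The plate (485,207), projected onto the pin line, lands at 0.41 of the way from pin 1 to pin 2; the seat is at 0.417. It is clicked in, so I'm backing off.

```bash
python3 -m handwheel '[[[-1,-1,0,0,0,0,0],[-1,-3,0,0,0,0,0],[-1,-5,0,0,0,0,0],[-1,-5,0,0,0,0,0],[-1,-5,0,-5,0,0,0],[-1,-5,0,-11,0,0,0],[-1,-5,0,-16,0,0,0],[-1,-5,0,-16,0,0,0],[-1,-5,0,-16,0,0,0],[-1,-5,0,-16,0,0,0]]]'
python3 - <<'E'
from h import *
plan(0,-.021,.044)
c=snap('scene','s7'); a=c['frame'][110:260,190:390]; cv2.imwrite('pics/s7c.png',cv2.resize(a,None,fx=4,fy=4,interpolation=cv2.INTER_CUBIC))
o=np.load('pics/s4.npz')['frame']
t=cv2.cvtColor(o[180:200,300:316],6).astype('f4'); w=cv2.cvtColor(c['frame'][168:212,290:330],6).astype('f4')
t=cv2.resize(t,None,fx=8,fy=8,interpolation=2);w=cv2.resize(w,None,fx=8,fy=8,interpolation=2)
_,m,_,l=cv2.minMaxLoc(cv2.matchTemplate(w,t,5));print(m,l[0]/8-10,l[1]/8-12)
E
```

```text
time_s: 12.65
eef_pos: [0.5098, -0.0043, 0.2004]
eef_rot: [-0.002, 0.636, 0.772, -0.001]
wrist_force: [0.2, 0.3, -0.1]
opening: 0.002
grasp_force: 0.0
t 12.65 rack tcp [-0.0012 -0.0711  0.2004] shift cm [ 4.99  0.18 15.65] turn [-0.18 -0.09  0.01] F rack [ 0.25  0.3  -0.09] open 0.002
0.9824934601783752 1.125 -0.875
```

View pics/s7c.png

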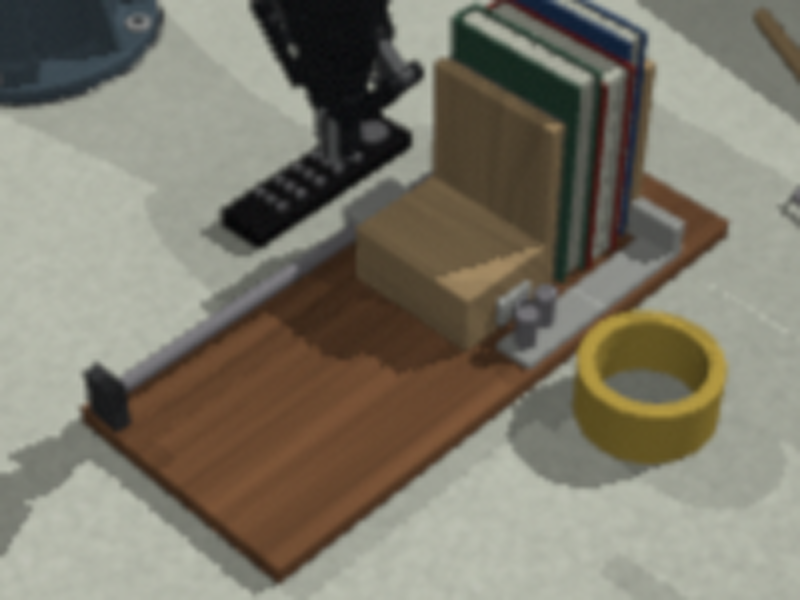

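The hand is clear, the bookend stands at the pins (527,325 / 545,300), and the books and tape look untouched. One numeric check on the seating, using depth and edges, before handing in.

Run:
```python
from h import *
n=np.radians(YAW);G=np.array([[np.cos(n),-np.sin(n)],[np.sin(n),np.cos(n)]])
def cloud(f):
    c=np.load(f'pics/{f}.npz'); v,u=np.mgrid[:420,:560]; d=c['depth']
    p=np.stack([(u-c['cx'])/c['fx']*d,(v-c['cy'])/c['fy']*d,d,np.ones_like(d)],-1)@c['extrinsics'].T
    p=p[...,:3][d>0]; p[:,:2]=(p[:,:2]-O)@G; return p
for f,y0 in(('scene1',-.156),('s4',-.018),('s5',-.01),('s7',-.01)):
    p=cloud(f); s=lambda *b:p[np.all([(p[:,i]>b[2*i])&(p[:,i]<b[2*i+1]) for i in range(3)],0)]
    back=s(.02 if f!='scene1' else -.05,.05,y0-.015,y0+.015,.028,.06); pan=s(-.045,.045,y0+.068,y0+.088,.09,.155)
    pins=s(.06,.09,.0,.07,.042,.06)
    print(f,'back',len(back),np.median(back[:,1]).round(4),'panel',len(pan),np.median(pan[:,1]).round(4) if len(pan) else '')
p=cloud('scene1'); s=p[(p[:,0]>.06)&(p[:,0]<.1)&(p[:,1]>.0)&(p[:,1]<.075)&(p[:,2]>.036)&(p[:,2]<.065)]
print('pin pts',len(s)); print(s[np.argsort(s[:,1])].round(3))
s=p[(p[:,0]>.055)&(p[:,0]<.1)&(p[:,1]>-.14)&(p[:,1]<-.08)&(p[:,2]>.027)&(p[:,2]<.065)]; print('roller',len(s),s[s[:,0]>.062].round(3)[:30])
```

```text
scene1 back 200 -0.1577 panel 430 -0.0798
s4 back 72 -0.0145 panel 395 0.0632
s5 back 70 -0.0084 panel 411 0.0694
s7 back 71 -0.0085 panel 452 0.0694
pin pts 78
[[0.081 0.016 0.056]
 [0.081 0.016 0.041]
 [0.08  0.017 0.047]
 [0.076 0.018 0.039]
 [0.079 0.018 0.042]
 [0.075 0.018 0.047]
 [0.076 0.018 0.043]
 [0.079 0.018 0.049]
 [0.082 0.019 0.051]
 [0.075 0.019 0.05 ]
 [0.084 0.02  0.056]
 [0.081 0.02  0.042]
 [0.081 0.02  0.038]
 [0.081 0.02  0.045]
 [0.084 0.021 0.044]
 [0.072 0.021 0.05 ]
 [0.086 0.022 0.055]
 [0.083 0.022 0.038]
 [0.075 0.022 0.055]
 [0.082 0.023 0.044]
 [0.075 0.023 0.05 ]
 [0.078 0.023 0.049]
 [0.077 0.024 0.052]
 [0.081 0.024 0.046]
 [0.084 0.024 0.048]
 [0.069 0.025 0.049]
 [0.084 0.025 0.036]
 [0.083 0.026 0.039]
 [0.083 0.027 0.042]
 [0.078 0.027 0.054]
 [0.078 0.027 0.05 ]
 [0.082 0.027 0.052]
 [0.07  0.027 0.052]
 [0.073 0.028 0.05 ]
 [0.073 0.029 0.053]
 [0.079 0.03  0.053]
 [0.073 0.033 0.05 ]
 [0.071 0.039 0.052]
 [0.075 0.04  0.039]
 [0.074 0.041 0.045]
 [0.074 0.041 0.041]
 [0.072 0.043 0.046]
 [0.068 0.043 0.044]
 [0.075 0.043 0.04 ]
 [0.078 0.044 0
[... 730 characters left out ...]
45]
 [ 0.065 -0.11   0.046]
 [ 0.066 -0.107  0.045]
 [ 0.062 -0.118  0.046]
 [ 0.066 -0.118  0.049]
 [ 0.065 -0.114  0.045]
 [ 0.069 -0.113  0.047]
 [ 0.069 -0.11   0.045]
 [ 0.064 -0.116  0.042]
 [ 0.069 -0.117  0.047]
 [ 0.07  -0.114  0.045]
 [ 0.071 -0.112  0.045]
 [ 0.065 -0.121  0.043]
 [ 0.067 -0.12   0.044]
 [ 0.071 -0.119  0.046]
 [ 0.072 -0.117  0.046]
 [ 0.071 -0.113  0.041]
 [ 0.071 -0.108  0.037]
 [ 0.063 -0.119  0.036]
 [ 0.065 -0.118  0.036]
 [ 0.068 -0.117  0.038]
 [ 0.072 -0.117  0.04 ]
 [ 0.072 -0.113  0.038]
 [ 0.068 -0.106  0.03 ]
 [ 0.063 -0.119  0.032]
 [ 0.067 -0.12   0.036]
 [ 0.068 -0.117  0.034]
 [ 0.071 -0.116  0.036]
 [ 0.071 -0.113  0.033]
 [ 0.072 -0.11   0.032]]
```

```bash
python3 -c "
from bench import ctrl
print(ctrl.hand_in())"
```

```text
the job is handed in; nothing more can be done
None
```

The bookend sprang into its catch between the two pins; camera depth puts it within about 2 mm of the seat. I backed the hand clear, nothing else looked disturbed in the last picture, and I handed the job in at about 12.7 s; no verdict was returned.

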